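# Hang the dial thermometer in the water bath's eyelet

## Robot

A 6-joint arm with a two-finger parallel gripper is mounted at the origin on the work surface. World frame = base frame: x ahead of the robot, y to its left, z up, the work surface at z = 0. Lengths are in m, angles in degrees, forces in N, time in s.
With the tool pointing down it reaches from about 0.35 to 0.875 m from the base axis. Payload 4.2 kg.
Tool frame: the origin (TCP) lies between the finger pads; the fingertips stand 11 mm ahead of it and the grasp point (between the pads) lies 8 mm behind it; z points along the fingers, y is the direction in which the jaws open and shut (so a half turn about z gives the same grasp; the last joint's range is limited). The gripper opens to 87 mm and grips with 3 to 60 N. Pads are 19 mm wide; open, the fingers measure 117 mm over their backs; the gripper's body (75 mm by 190 mm) begins 51 mm behind the grasp point.
Start: joints at [85.233, 22.042, 0.453, 0, -68.411, -14.817], TCP at [0.209, 0.589, 0.234] pointing down, gripper open.
Joint ranges: [-179.83, 179.83], [-69.29, 118.12], [-61.27, 80.66], [-181.25, 117.63], [-171.15, -9.14], [-177.46, 177.46]. Speed limits (degrees/s): [159.86, 159.86, 180, 180, 180, 180].

## Interface

Orientations are given as a 3x3 rotation matrix whose columns are the frame's x, y, z axes.
In Python, from station import sense, capture, get_calibration, finish_job, search_frame, cut_out gives the robot as it stands.
- The arm moves only by the tool arm_command, never from a script. Its argument "rows" is a list of rows, each an object with "fingers": the opening in per cent of the stroke, from 0 (shut) to 100 (fully open); "travel": the shift along the tool's x, y, z in cm, a list of three; "roll": the turn about the tool's z in degrees. A call has 1 to 10 rows; each row is the pose to reach, as a shift and turn from the pose commanded when the call began, along the tool's axes at that moment; what a row does not reach only later rows make up. A row lasts 1/10 s, in which the tool goes at most 50 mm and 8.59 degrees, less where a joint would pass 70% of its speed; a pose out of reach is approached as far as the arm can. A call with a gripper value outside its range is refused whole. The fingers move at their own pace and stop on an object; the grip force is fixed at half the most. Time passes only in rows, so rows that repeat a pose let the fingers close. It gives the time, the measured TCP pose, the force and the opening at its end, in the units of the state.
- sense(): the state, without advancing time (a new reading comes with each control period).
- capture(name): name is "side" or "top" or "wrist"; returns (picture, depth): 384x512x3 uint8, red, green, blue; 384x512 float32, m along the optical axis (not along the pixel's ray), 0 where there is no reading.
- get_calibration(name): a dict with "fov_y" (degrees; the focal length in pixels is half the picture's height over the tangent of half this angle, whatever the lens; pixels are square), "cx", "cy" (the principal point, pixels), "origin" and "attitude" of the camera in the world; the wrist camera has in their place "mount" (4x4, takes a point from camera to tool coordinates, whose origin is the TCP and whose axes are the flange's). Camera axes: x right, y down, z forward; pixel columns grow to the right and rows downward; lengths in m; the calibration is good to about 2 mm. A picture is of the moment at which its call begins: read the wrist's pose just before it. get_calibration takes no time and is no camera call.
- finish_job(): hands the job in, once; it reports no verdict.
Trained networks look in the newest picture that a camera, given by its name, has taken for a name from the list of things; names that differ only in an ending like _2 or _b are one class to them, and where a whole thing is asked for, a point or a joint stands for the part that bears it (a point fixed in the world has none). Each returns a list of dicts, best first, with "p" (0 to 1); they miss things now and then, are a little off and sometimes report something else, mostly with a low value. They report only what shows in the picture. A call takes as long as a camera call.
- search_frame(camera, label): "position" ([x, y, z] in m, in world coordinates, good to about 4 mm: the middle of the surface that is visible of it).
- cut_out(camera, label): "mask" (384x512 bool, what is visible of it).
The state is a dict: "time_s": time; "joints": joint angles; "joint_velocities": joint speeds; "effort": joint torques, N m; "tcp_pos": TCP position; "ee_rot": TCP orientation; "wrist_force": force on the tool from outside, world axes, zero at the start; "moment": the same for the moment, N m; "gripper_width": opening from 0.0 (shut) to 1.0 (fully open).
Only numpy, scipy, OpenCV 4.12 (cv2) and the standard library are available. Lean on these libraries where they do the work, as an engineer would, in place of code of your own. Each camera call takes 0.05 s, during which the arm holds its last target. There are 200 camera calls.

## Task

Take the dial thermometer (the rod with the flat round dial head) out of the rod rack and lower it gently, stem first, through the black-rimmed eyelet in the lid of the water bath until its collar rests on the rim, then let go. Leave the T-handled stirrer and the ball-headed rod standing in the rack.

Things in the scene. Friction and masses are not known exactly. Their poses are not given: they have to be found in the camera images.
- thermometer: Steel dial thermometer upright in a hole of a white rack. Stem 8 mm dia, 75 mm long, below the origin; origin: underside centre of its flat collar (48 mm dia, 5 thick), resting on the rack; then neck 16 mm dia; round flat head 48 mm dia, from 27 to 43 mm above the origin, white dial on top. z up. At the start y runs along the rack's row, x across it, where the sides are free. 60-130 g.
- eyelet (a point): Centre of the eyelet's mouth at the top of its black rubber rim (inside 26, outside 44 mm dia, 6 mm proud), in the flat steel lid of a fixed bath (220 x 180 mm, lid 102 mm above the bench). Free for 95 mm below. z up, x, y along the bath: the eyelet lies 60 mm to -x, 40 mm to +y of the lid's centre. A capped cup (67 mm tall) stands loose on the lid, about 100 mm off; a 35 mm high handle at +x.
- stirrer: Bystander in the same rack: steel stem 8 mm dia, 75 mm long, below a collar 36 mm dia. Origin at the collar's underside centre, z up. T crossbar 56 mm long, 12 mm thick, 38 mm above the origin. Fixed rack: top 100 mm above the bench, 80 x 230 mm, three 20 mm holes 70 mm apart, in which the three rods stand in any order.
- ball_rod: Bystander in the same rack: steel stem 8 mm dia, 75 mm long, below a collar 36 mm dia. Origin at the collar's underside centre, z up. Black ball 28 mm dia, centre 36 mm above the origin.

How it is judged (in metres and radians):
At the end, for the whole second after the job is handed in: The stem is through the eyelet: collar within 14 mm of its centre and within 6 mm of the rim's height, upright within 10 degrees, at rest; the stirrer and the ball-headed rod stand in the rack, within 30 mm of their start and 11 degrees of upright (horizontal distance between thermometer and eyelet below 0.014 m and z of thermometer in the frame of eyelet between -0.006 and 0.006 m and angle between thermometer's own z axis and vertical below 0.17 rad and linear speed of thermometer below 0.03 m/s and distance of each of stirrer, ball_rod from where it was at the start of the episode below 0.03 m and angle between each of stirrer, ball_rod's own z axis and vertical below 0.2 rad); the robot touches nothing.
It fails at once if the thermometer is dropped into the eyelet (it falls faster than 0.7 m/s, about 25 mm of free fall, with its stem in the hole) (horizontal distance between thermometer and eyelet below 0.014 m and z of thermometer in the frame of eyelet below 0.07 m and linear speed of thermometer above 0.7 m/s).
It also fails if it takes over 48 s, if anything falls off the work surface, if the arm or the gripper's body presses on something with over 40 N, if the wrist force passes 120 N, or if a joint passes its speed limit or range.

## Working session

There is one attempt and no reset: what is moved stays moved. The work goes in short steps, Python scripts to look and compute and a tool call to move; the robot and the scene stay as the last step left them, time stands still between calls to the robot, and variables do not carry over. Pictures are saved under pics/ and viewed, about 8 in all and at most 12, crops included, and the job is handed in when it is done.

Besides the shell and the picture viewer there is one more tool, called after ">>>" by a JSON object that holds its "api" and its "payload". arm_command: Moves the arm, as the interface text tells. Its arguments: {"type":"object","properties":{"rows":{"type":"array","items":{"type":"object","properties":{"fingers":{"type":"number"},"travel":{"type":"array","items":{"type":"number"}},"roll":{"type":"number"}}}}},"required":["rows"]}

```bash
mkdir -p pics; cat > h.py <<'E'
import numpy as np, cv2
from station import *
def cam(name, s=None):
    c=get_calibration(name)
    f=192/np.tan(np.radians(c['fov_y'])/2)
    if 'mount' in c:
        s=s or sense(); T=np.eye(4); T[:3,:3]=s['ee_rot']; T[:3,3]=s['tcp_pos']; T=T@np.array(c['mount'])
        return f,c['cx'],c['cy'],T[:3,:3],T[:3,3]
    return f,c['cx'],c['cy'],np.array(c['attitude']),np.array(c['origin'])
def cloud(depth,K):
    f,cx,cy,R,o=K
    v,u=np.mgrid[:depth.shape[0],:depth.shape[1]]
    P=np.stack([(u-cx)/f*depth,(v-cy)/f*depth,depth],-1)@R.T+o
    P[depth==0]=np.nan
    return P
def save(n,im): cv2.imwrite(f'pics/{n}.png',im[...,::-1])
E
python3 - <<'E'
from h import *
s=sense(); print({k:np.round(v,3).tolist() for k,v in s.items()})
ims=[]
for c in ('top','side'):
    im,d=capture(c); K=cam(c); print(c,np.round(K[4],3)); P=cloud(d,K); np.savez(f'{c}.npz',im=im,P=P)
    ims.append(im)
    for l in ('thermometer','eyelet','stirrer','ball_rod'):
        r=search_frame(c,l); print(l,[(np.round(x['position'],3).tolist(),round(x['p'],2)) for x in r[:3]])
save('a',ims[0]);save('b',ims[1])
E
```

```text
{'time_s': 0.0, 'joints': [85.233, 22.091, 0.378, -0.029, -68.409, -14.819], 'joint_velocities': [-0.05, 0.025, -0.121, 0.082, 0.015, 0.072], 'effort': [-0.001, -39.066, 18.74, 4.22, 0.011, -0.0], 'tcp_pos': [0.209, 0.588, 0.232], 'ee_rot': [[0.942, -0.335, -0.001], [-0.335, -0.942, -0.002], [0.0, 0.002, -1.0]], 'wrist_force': [0.745, 0.596, -0.199], 'moment': [0.012, -0.027, 0.024], 'gripper_width': 0.999}
top [ 4.730e-01 -1.000e-03  1.286e+00]
thermometer [([0.581, -0.22, 0.145], 0.69)]
eyelet [([0.573, 0.216, 0.102], 0.9)]
stirrer [([0.567, -0.15, 0.139], 0.71)]
ball_rod [([0.587, -0.279, 0.139], 0.75)]
side [ 0.492 -0.575  0.636]
thermometer [([0.581, -0.23, 0.14], 0.65)]
eyelet []
stirrer []
ball_rod [([0.587, -0.29, 0.115], 0.74)]
```

View pics/a.png

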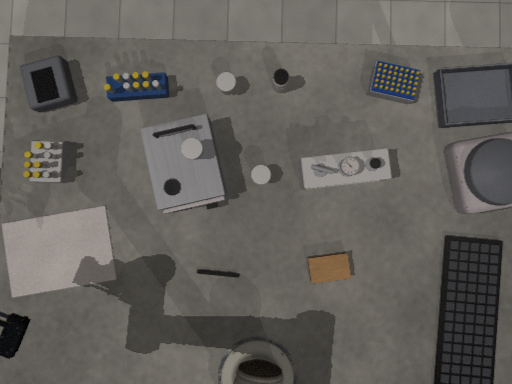

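View pics/b.png

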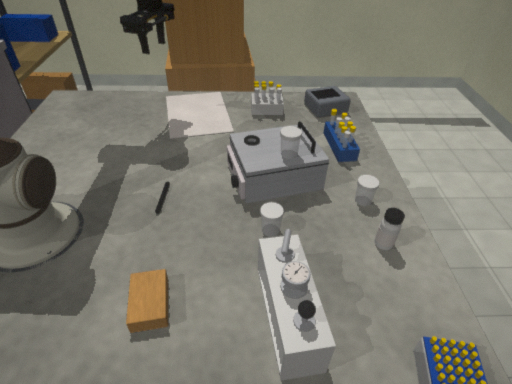

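The top view shows the rack row (stirrer at 324,169; thermometer at 349,166; ball rod at 375,163), the eyelet at (172,187) and the cup on the lid at (192,148). The side view shows the same order in the rack. Next I'll refine the positions from depth and get the wrist mount.

```bash
python3 - <<'E'
from h import *
print(np.round(get_calibration('wrist')['mount'],3).tolist(), round(get_calibration('wrist')['fov_y'],1))
d=np.load('top.npz');P=d['P'];im=d['im'].astype(int)
def near(x,y,r): return np.hypot(P[...,0]-x,P[...,1]-y)<r
m=near(.581,-.222,.035)&(P[...,2]>.125); c,r=cv2.minEnclosingCircle(P[m][:,:2].astype(np.float32)); print('head',c,r,np.median(P[m][:,2]),m.sum())
m=near(.573,.216,.035)&(im.sum(-1)<150)&(P[...,2]>.09); c,r=cv2.minEnclosingCircle(P[m][:,:2].astype(np.float32)); print('eye',c,r,np.median(P[m][:,2]),m.sum())
m=near(.58,-.215,.14)&(abs(P[...,2]-.1)<.008); print('rack',cv2.minAreaRect(P[m][:,:2].astype(np.float32)*1000))
m=near(.55,.19,.16)&(abs(P[...,2]-.102)<.008);print('lid',cv2.minAreaRect(P[m][:,:2].astype(np.float32)*1000),np.median(P[m][:,2]))
m=near(.63,.16,.07)&(P[...,2]>.155)&(P[...,2]<.19);print('cup',cv2.minEnclosingCircle(P[m][:,:2].astype(np.float32)))
E
```

```text
[[0.0, -0.969, -0.246, 0.067], [1.0, 0.0, -0.0, 0.001], [0.0, -0.246, 0.969, -0.152], [0.0, 0.0, 0.0, 1.0]] 60.1
head (0.5813186168670654, -0.21904002130031586) 0.024194199591875076 0.14388416729605136 290
eye (0.0, 0.0) 0.0 nan 0
rack ((579.0484008789062, -216.88925170898438), (80.1763687133789, 230.7294921875), 7.895704746246338)
lid ((585.2410888671875, 214.511474609375), (220.63206481933594, 181.4411163330078), 14.349550247192383) 0.10325307063538092
cup ((0.6124375462532043, 0.18004195392131805), 0.027232768014073372)
  return _methods._mean(a, axis=axis, dtype=dtype,
  ret = ret.dtype.type(ret / rcount)
```

>>> {"api": "arm_command", "payload": {"rows": [{"fingers":100,"travel":[4,2,-4],"roll":0},{"fingers":100,"travel":[8,4,-6],"roll":0},{"fingers":100,"travel":[12,6,-8],"roll":0},{"fingers":100,"travel":[16,8,-8],"roll":0},{"fingers":100,"travel":[20,10,-8],"roll":0},{"fingers":100,"travel":[24,12,-8],"roll":0},{"fingers":100,"travel":[28,14,-8],"roll":0},{"fingers":100,"travel":[32,16,-8],"roll":0},{"fingers":100,"travel":[36,18,-8],"roll":0},{"fingers":100,"travel":[38,19,-8],"roll":0}]}}

```text
time_s: 1.5
tcp_pos: [0.5055, 0.2799, 0.3136]
ee_rot: [[0.941, -0.338, 0.0], [-0.338, -0.941, -0.0], [0.0, 0.0, -1.0]]
wrist_force: [0.4, 0.5, -0.7]
gripper_width: 0.999
```

```bash
python3 - <<'E'
from h import *
s=sense(); K=cam('wrist',s); im,d=capture('wrist'); P=cloud(d,K); np.savez('w1.npz',im=im,P=P); save('w1',im)
print([(np.round(x['position'],3).tolist(),round(x['p'],2)) for x in search_frame('wrist','eyelet')])
r=cut_out('wrist','eyelet')
for x in r: m=x['mask']; v,u=np.where(m); print(x['p'],m.sum(),u.min(),u.max(),v.min(),v.max())
dt=np.load('top.npz'); r=dt['P'];print(r[187,172],r[187,160],dt['im'][187,172])
E
```

```text
[([0.57, 0.228, 0.105], 0.67)]
0.63 29510 162 420 0 203
[0.51664038 0.24021868 0.08765829] [0.51520792 0.26842584 0.10392395] [37 38 36]
```

View pics/w1.png

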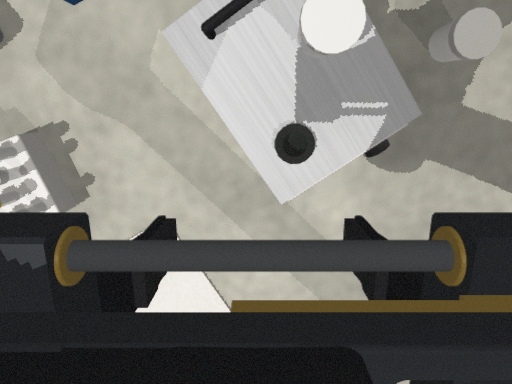

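The wrist view shows the eyelet as a black ring at (295,144). The network's "eyelet" mask covers the whole bath, so I'll use my own ring fit.

```bash
python3 - <<'E'
from h import *
K=cam('wrist'); f,cx,cy,R,o=K
d=np.load('w1.npz'); im,P=d['im'],d['P']
g=im.max(-1); m=np.zeros(g.shape,np.uint8); m[115:172,265:325]=(g[115:172,265:325]<75)
c,h=cv2.findContours(m,cv2.RETR_EXTERNAL,cv2.CHAIN_APPROX_NONE); c=max(c,key=cv2.contourArea); e=cv2.fitEllipse(c); print('outer',e)
for z in (.102,.108):
    ray=R@[(e[0][0]-cx)/f,(e[0][1]-cy)/f,1]; print(z,o+ray*(z-o[2])/ray[2])
Q=P[m>0]; r=Q[(Q[:,2]>.104)&(Q[:,2]<.115)]; print('rim pts',len(r),cv2.minEnclosingCircle(r[:,:2].astype(np.float32)),np.median(r[:,2]))
l=P[100:115,260:290].reshape(-1,3); print('lid z',np.nanmedian(l[:,2]))
m=(P[...,2]>.155)&(P[...,2]<.18)&(np.hypot(P[...,0]-.61,P[...,1]-.18)<.05);print('cup',cv2.minEnclosingCircle(P[m][:,:2].astype(np.float32)))
E
```

```text
outer ((294.4278869628906, 143.1987762451172), (38.14413833618164, 39.253292083740234), 44.73387145996094)
0.102 [0.51506486 0.23637057 0.102     ]
0.108 [0.51593067 0.23672329 0.108     ]
rim pts 786 ((0.5164980888366699, 0.23519909381866455), 0.021578826010227203) 0.10825370156363712
lid z 0.10250578268795943
cup ((0.6117130517959595, 0.17766986787319183), 0.02705908939242363)
```

>>> {"api": "arm_command", "payload": {"rows": [{"fingers":100,"travel":[2.4,4.4,0],"roll":6},{"fingers":100,"travel":[4.8,8.8,0],"roll":14},{"fingers":100,"travel":[7.2,13.3,1],"roll":22},{"fingers":100,"travel":[9.6,17.7,2],"roll":30},{"fingers":100,"travel":[12,22.2,3],"roll":38},{"fingers":100,"travel":[14.4,26.6,4],"roll":46},{"fingers":100,"travel":[16.8,31,5],"roll":54},{"fingers":100,"travel":[19.2,35.5,5],"roll":62.3},{"fingers":100,"travel":[21.6,40,5],"roll":62.3},{"fingers":100,"travel":[24,44.4,5],"roll":62.3}]}}

```text
time_s: 2.65
tcp_pos: [0.5799, -0.2075, 0.2638]
ee_rot: [[0.143, -0.99, 0.0], [-0.99, -0.143, 0.0], [-0.0, -0.0, -1.0]]
wrist_force: [0.4, 0.4, -0.7]
gripper_width: 1.003
```

>>> {"api": "arm_command", "payload": {"rows": [{"fingers":100,"travel":[0,0,0],"roll":0},{"fingers":100,"travel":[0,0,0],"roll":0},{"fingers":100,"travel":[0,0,0],"roll":0}]}}

```text
time_s: 2.95
tcp_pos: [0.5797, -0.2055, 0.2636]
ee_rot: [[0.143, -0.99, -0.0], [-0.99, -0.143, 0.0], [-0.0, -0.0, -1.0]]
wrist_force: [0.2, 1.0, -0.2]
gripper_width: 0.999
```

```bash
python3 - <<'E'
from h import *
s=sense(); print(s['tcp_pos'],np.round(s['ee_rot'],3).tolist(),s['joints'])
K=cam('wrist',s); im,d=capture('wrist'); P=cloud(d,K); np.savez('w2.npz',im=im,P=P); save('w2',im)
m=(np.hypot(P[...,0]-.581,P[...,1]+.219)<.04)&(P[...,2]>.135)&(P[...,2]<.15); print(m.sum(),cv2.minEnclosingCircle(P[m][:,:2].astype(np.float32)),np.median(P[m][:,2]))
for l in ('thermometer','stirrer','ball_rod'): print(l,[(np.round(x['position'],3).tolist(),round(x['p'],2)) for x in search_frame('wrist',l)])
E
```

```text
[ 0.57970044 -0.20552037  0.26360167] [[0.143, -0.99, -0.0], [-0.99, -0.143, 0.0], [-0.0, -0.0, -1.0]] [-4.47096536e+00  2.00259734e+01  1.75634429e+00 -1.93867270e-02
 -7.17325351e+01  1.26851385e+01]
2515 ((0.5807710886001587, -0.22262431681156158), 0.023995768278837204) 0.14375692587026861
thermometer [([0.58, -0.224, 0.144], 0.81)]
stirrer [([0.572, -0.161, 0.101], 0.69)]
ball_rod [([0.587, -0.283, 0.145], 0.77)]
```

View pics/w2.png

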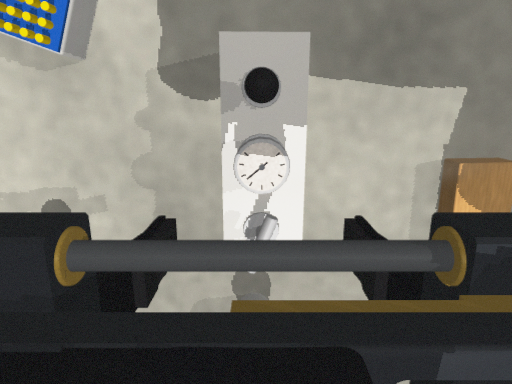

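Wrist view: dial at (262,166), ball at (262,85), stirrer at (265,228). The jaws straddle the row correctly, so I'll descend and grip.

>>> {"api": "arm_command", "payload": {"rows": [{"fingers":100,"travel":[0.8,0,1],"roll":0},{"fingers":100,"travel":[1.6,0.1,3],"roll":0},{"fingers":100,"travel":[1.6,0.1,5],"roll":0},{"fingers":100,"travel":[1.6,0.1,7],"roll":0},{"fingers":100,"travel":[1.6,0.1,9],"roll":0},{"fingers":100,"travel":[1.6,0.1,10.5],"roll":0},{"fingers":100,"travel":[1.6,0.1,12],"roll":0},{"fingers":100,"travel":[1.6,0.1,13],"roll":0},{"fingers":100,"travel":[1.6,0.1,13.6],"roll":0},{"fingers":100,"travel":[1.6,0.1,13.6],"roll":0}]}}

```text
time_s: 4.15
tcp_pos: [0.5804, -0.2229, 0.1266]
ee_rot: [[0.141, -0.99, -0.002], [-0.99, -0.141, 0.0], [-0.0, 0.002, -1.0]]
wrist_force: [-0.2, 0.1, 0.1]
gripper_width: 1.001
```

>>> {"api": "arm_command", "payload": {"rows": [{"fingers":85,"travel":[0,0,0],"roll":0},{"fingers":75,"travel":[0,0,0],"roll":0},{"fingers":65,"travel":[0,0,0],"roll":0},{"fingers":55,"travel":[0,0,0],"roll":0},{"fingers":40,"travel":[0,0,0],"roll":0},{"fingers":20,"travel":[0,0,0],"roll":0},{"fingers":0,"travel":[0,0,0],"roll":0},{"fingers":0,"travel":[0,0,0],"roll":0}]}}

```text
time_s: 4.95
tcp_pos: [0.5809, -0.2229, 0.1277]
ee_rot: [[0.141, -0.99, 0.0], [-0.99, -0.141, -0.0], [0.0, 0.0, -1.0]]
wrist_force: [-1.4, 0.3, 0.4]
gripper_width: 0.54
```

Opening 47 mm, so the head is gripped. Lifting.

>>> {"api": "arm_command", "payload": {"rows": [{"fingers":0,"travel":[0,0,-0.5],"roll":0},{"fingers":0,"travel":[0,0,-1.5],"roll":0},{"fingers":0,"travel":[0,0,-3],"roll":0},{"fingers":0,"travel":[0,0,-5],"roll":0},{"fingers":0,"travel":[0,0,-7],"roll":0},{"fingers":0,"travel":[0,0,-9],"roll":0},{"fingers":0,"travel":[0,0,-11],"roll":0},{"fingers":0,"travel":[0,0,-13],"roll":0},{"fingers":0,"travel":[0,0,-15],"roll":0},{"fingers":0,"travel":[0,0,-17],"roll":0}]}}

```text
time_s: 5.95
tcp_pos: [0.5807, -0.2229, 0.2992]
ee_rot: [[0.141, -0.99, 0.001], [-0.99, -0.141, -0.0], [0.0, -0.001, -1.0]]
wrist_force: [-0.2, -0.3, -0.7]
gripper_width: 0.54
```

>>> {"api": "arm_command", "payload": {"rows": [{"fingers":0,"travel":[0,0,0],"roll":0},{"fingers":0,"travel":[0,0,0],"roll":0},{"fingers":0,"travel":[0,0,0],"roll":0}]}}

```text
time_s: 6.25
tcp_pos: [0.5802, -0.2226, 0.2961]
ee_rot: [[0.141, -0.99, -0.002], [-0.99, -0.141, 0.001], [-0.001, 0.002, -1.0]]
wrist_force: [-0.1, -0.0, -1.3]
gripper_width: 0.538
```

```bash
python3 - <<'E'
from h import *
s=sense(); print(s['tcp_pos'],s['wrist_force'],s['gripper_width'])
im,d=capture('side'); save('s3',im)
P=cloud(d,cam('side'))
for l in ('thermometer','stirrer','ball_rod'): print(l,[(np.round(x['position'],3).tolist(),round(x['p'],2)) for x in search_frame('side',l)])
E
```

```text
[ 0.58020393 -0.22263148  0.29608433] [-0.09408662 -0.00701673 -1.33287135] 0.5384326734241383
thermometer [([0.577, -0.229, 0.302], 0.91)]
stirrer [([0.569, -0.158, 0.106], 0.67)]
ball_rod [([0.587, -0.292, 0.115], 0.75)]
```

View pics/s3.png

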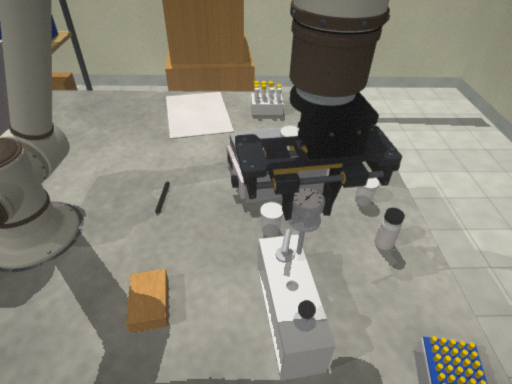

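Rod held upright, hole empty at (292,286), both bystanders standing. Carrying to the eyelet.

>>> {"api": "arm_command", "payload": {"rows": [{"fingers":0,"travel":[-1.3,0,0],"roll":0},{"fingers":0,"travel":[-4,0,0],"roll":0},{"fingers":0,"travel":[-7,0,0],"roll":0},{"fingers":0,"travel":[-10,0,0],"roll":0},{"fingers":0,"travel":[-13,0,0],"roll":0},{"fingers":0,"travel":[-16,0,0],"roll":0},{"fingers":0,"travel":[-19,0,0],"roll":0},{"fingers":0,"travel":[-22,0,0],"roll":0},{"fingers":0,"travel":[-24,0,0],"roll":0},{"fingers":0,"travel":[-25.3,0,0],"roll":0}]}}

```text
time_s: 7.45
tcp_pos: [0.5445, 0.0295, 0.2976]
ee_rot: [[0.143, -0.99, 0.0], [-0.99, -0.143, 0.0], [-0.0, -0.0, -1.0]]
wrist_force: [-0.5, 0.0, -1.6]
gripper_width: 0.54
```

>>> {"api": "arm_command", "payload": {"rows": [{"fingers":0,"travel":[-1.5,0,0],"roll":0},{"fingers":0,"travel":[-4,0,0],"roll":0},{"fingers":0,"travel":[-7,0,0],"roll":0},{"fingers":0,"travel":[-10,0,0],"roll":0},{"fingers":0,"travel":[-13,0,0],"roll":0},{"fingers":0,"travel":[-16,0,0],"roll":0},{"fingers":0,"travel":[-18.5,-0.1,0],"roll":0},{"fingers":0,"travel":[-20,-0.1,0],"roll":0},{"fingers":0,"travel":[-21,-0.1,0],"roll":0},{"fingers":0,"travel":[-21,-0.1,0],"roll":0}]}}

```text
time_s: 8.45
tcp_pos: [0.5164, 0.2362, 0.2973]
ee_rot: [[0.142, -0.99, -0.0], [-0.99, -0.142, -0.0], [0.0, 0.0, -1.0]]
wrist_force: [-1.0, 0.1, -0.4]
gripper_width: 0.54
```

>>> {"api": "arm_command", "payload": {"rows": [{"fingers":0,"travel":[0,0,0],"roll":0},{"fingers":0,"travel":[0,0,0],"roll":0},{"fingers":0,"travel":[0,0,0],"roll":0}]}}

```text
time_s: 8.75
tcp_pos: [0.5166, 0.2348, 0.2977]
ee_rot: [[0.14, -0.99, 0.0], [-0.99, -0.14, 0.0], [-0.0, -0.0, -1.0]]
wrist_force: [0.5, 0.7, -1.3]
gripper_width: 0.545
```

```bash
python3 - <<'E'
from h import *
s=sense(); print(s['tcp_pos'],np.round(s['ee_rot'],3).tolist(),s['wrist_force'],s['gripper_width'])
im,d=capture('side'); P=cloud(d,cam('side')); np.savez('s4.npz',im=im,P=P)
r=cut_out('side','thermometer'); 
for x in r[:2]:
    m=x['mask']; v,u=np.where(m); print(x['p'],m.sum(),u.min(),u.max(),v.min(),v.max())
m=r[0]['mask']; cv2.imwrite('m4.png',m*255); 
u0,v0=int(u.mean()),int(v.mean())
y0,x0=max(0,v0-60),max(0,u0-90)
c=cv2.resize(im[y0:y0+130,x0:x0+180],None,fx=4,fy=4,interpolation=1); print(x0,y0); save('s4',c)
E
```

```text
[0.51664642 0.23476316 0.29769979] [[0.14, -0.99, 0.0], [-0.99, -0.14, 0.0], [-0.0, -0.0, -1.0]] [ 0.46550321  0.72210683 -1.34895974] 0.5450338953586139
0.86 456 243 262 61 109
162 15[ WARN:0@2.110] global loadsave.cpp:1063 imwrite_ Unsupported depth image for selected encoder is fallbacked to CV_8U.
```

View pics/s4.png

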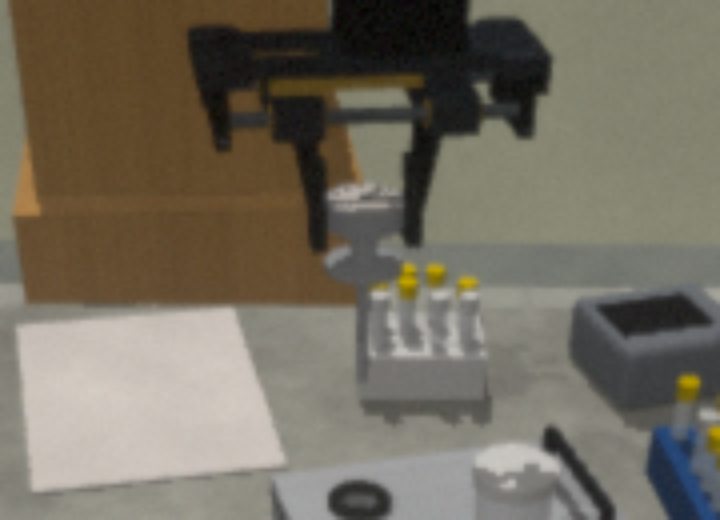

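The side crop shows the rod hanging upright with its stem foot at (362,385), above the eyelet at (360,500). I'll check the stem position from depth.

```bash
python3 - <<'E'
from h import *
d=np.load('s4.npz');P=d['P'];m=cv2.imread('m4.png',0)>0
Q=P[m]; o=cam('side')[4]
for a,b in ((.19,.21),(.21,.23),(.23,.25),(.263,.275),(.277,.295),(.297,.32)):
    q=Q[(Q[:,2]>a)&(Q[:,2]<b)&(abs(Q[:,1]-.235)<.04)]
    if len(q): print(a,b,len(q),np.round(np.median(q,0),4))
# side view rim
im=d['im']; R=P[np.hypot(P[...,0]-.516,P[...,1]-.236)<.035]; R=R[(R[:,2]>.105)&(R[:,2]<.113)]; print(len(R),cv2.minEnclosingCircle(R[:,:2].astype(np.float32)))
E
```

```text
0.19 0.21 11 [0.5165 0.2334 0.2044]
0.21 0.23 9 [0.5163 0.2333 0.2196]
0.23 0.25 13 [0.516  0.2334 0.2458]
0.263 0.275 104 [0.5152 0.2259 0.2741]
0.277 0.295 34 [0.5164 0.2286 0.2842]
0.297 0.32 237 [0.517  0.2215 0.3119]
88 ((0.5173192024230957, 0.2351287454366684), 0.023025773465633392)
```

Stem axis ≈ (0.516, 0.2365) and eyelet ≈ (0.5165, 0.2355): aligned. Lowering in stages.

>>> {"api": "arm_command", "payload": {"rows": [{"fingers":0,"travel":[0,0,1],"roll":0},{"fingers":0,"travel":[0,0,2.5],"roll":0},{"fingers":0,"travel":[0,0,4],"roll":0},{"fingers":0,"travel":[0,0,5.5],"roll":0},{"fingers":0,"travel":[0,0,7],"roll":0},{"fingers":0,"travel":[0,0,8],"roll":0},{"fingers":0,"travel":[0,0,9],"roll":0},{"fingers":0,"travel":[0,0,10],"roll":0},{"fingers":0,"travel":[0,0,10.5],"roll":0},{"fingers":0,"travel":[0,0,10.5],"roll":0}]}}

```text
time_s: 9.85
tcp_pos: [0.5162, 0.2354, 0.1918]
ee_rot: [[0.141, -0.99, -0.001], [-0.99, -0.141, -0.001], [0.001, 0.001, -1.0]]
wrist_force: [-0.1, 0.2, -0.5]
gripper_width: 0.54
```

>>> {"api": "arm_command", "payload": {"rows": [{"fingers":0,"travel":[0,0,0.8],"roll":0},{"fingers":0,"travel":[0,0,1.6],"roll":0},{"fingers":0,"travel":[0,0,2.4],"roll":0},{"fingers":0,"travel":[0,0,3.2],"roll":0},{"fingers":0,"travel":[0,0,4],"roll":0},{"fingers":0,"travel":[0,0,4.5],"roll":0},{"fingers":0,"travel":[0,0,5],"roll":0},{"fingers":0,"travel":[0,0,5.2],"roll":0},{"fingers":0,"travel":[0,0,5.2],"roll":0}]}}

```text
time_s: 10.75
tcp_pos: [0.5165, 0.2356, 0.1403]
ee_rot: [[0.141, -0.99, -0.0], [-0.99, -0.141, -0.0], [0.0, 0.0, -1.0]]
wrist_force: [-0.6, 1.0, -1.2]
gripper_width: 0.539
```

```bash
python3 - <<'E'
from h import *
s=sense(); print(s['time_s'],s['tcp_pos'],s['wrist_force'],s['moment'],s['gripper_width'])
im,d=capture('side'); save('s5',cv2.resize(im[80:200,170:340],None,fx=4,fy=4,interpolation=1))
E
```

```text
10.75 [0.51647958 0.23555781 0.14032237] [-0.59768868  1.04013561 -1.16655393] [ 0.10051995 -0.0017351  -0.03812787] 0.5388410572708145
```

View pics/s5.png

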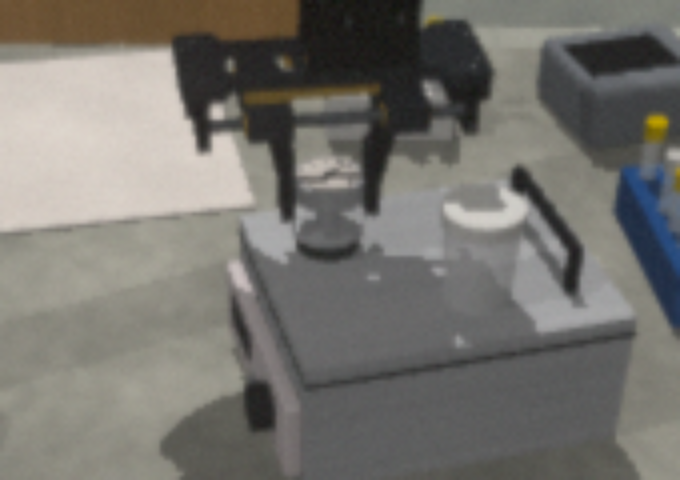

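The collar at (330,240) is just above the rim, the stem is through, and there's no contact yet. The gap is about 4–5 mm, so I'll go down until the force shows.

>>> {"api": "arm_command", "payload": {"rows": [{"fingers":0,"travel":[0,0,0.1],"roll":0},{"fingers":0,"travel":[0,0,0.2],"roll":0},{"fingers":0,"travel":[0,0,0.3],"roll":0},{"fingers":0,"travel":[0,0,0.3],"roll":0},{"fingers":0,"travel":[0,0,0.3],"roll":0}]}}

```text
time_s: 11.3
tcp_pos: [0.5165, 0.2356, 0.1376]
ee_rot: [[0.141, -0.99, 0.0], [-0.99, -0.141, 0.0], [-0.0, -0.0, -1.0]]
wrist_force: [0.5, -0.4, -0.3]
gripper_width: 0.542
```

>>> {"api": "arm_command", "payload": {"rows": [{"fingers":0,"travel":[0,0,0.1],"roll":0},{"fingers":0,"travel":[0,0,0.1],"roll":0},{"fingers":0,"travel":[0,0,0.1],"roll":0}]}}

```text
time_s: 11.6
tcp_pos: [0.5165, 0.2356, 0.1365]
ee_rot: [[0.141, -0.99, -0.0], [-0.99, -0.141, -0.0], [0.0, 0.0, -1.0]]
wrist_force: [1.1, 0.1, -1.1]
gripper_width: 0.542
```

>>> {"api": "arm_command", "payload": {"rows": [{"fingers":0,"travel":[0,0,0.1],"roll":0},{"fingers":0,"travel":[0,0,0.1],"roll":0},{"fingers":0,"travel":[0,0,0.1],"roll":0}]}}

```text
time_s: 11.9
tcp_pos: [0.5166, 0.2357, 0.1357]
ee_rot: [[0.141, -0.99, 0.0], [-0.99, -0.141, 0.0], [-0.0, -0.0, -1.0]]
wrist_force: [-0.6, 0.3, 0.0]
gripper_width: 0.541
```

>>> {"api": "arm_command", "payload": {"rows": [{"fingers":0,"travel":[0,0,0.05],"roll":0},{"fingers":0,"travel":[0,0,0.05],"roll":0},{"fingers":0,"travel":[0,0,0.05],"roll":0}]}}

```text
time_s: 12.2
tcp_pos: [0.5166, 0.2357, 0.1357]
ee_rot: [[0.141, -0.99, 0.001], [-0.99, -0.141, 0.0], [-0.0, -0.001, -1.0]]
wrist_force: [-2.5, 1.1, 5.0]
gripper_width: 0.544
```

Contact at 5 N. Releasing, then retreating straight up.

>>> {"api": "arm_command", "payload": {"rows": [{"fingers":58,"travel":[0,0,0],"roll":0},{"fingers":64,"travel":[0,0,0],"roll":0},{"fingers":75,"travel":[0,0,0],"roll":0},{"fingers":90,"travel":[0,0,0],"roll":0},{"fingers":95,"travel":[0,0,0],"roll":0},{"fingers":95,"travel":[0,0,0],"roll":0},{"fingers":95,"travel":[0,0,0],"roll":0}]}}

```text
time_s: 12.9
tcp_pos: [0.5165, 0.2356, 0.135]
ee_rot: [[0.141, -0.99, -0.0], [-0.99, -0.141, -0.0], [0.0, 0.0, -1.0]]
wrist_force: [0.1, 0.1, -0.2]
gripper_width: 0.93
```

>>> {"api": "arm_command", "payload": {"rows": [{"fingers":95,"travel":[0,0,-0.5],"roll":0},{"fingers":95,"travel":[0,0,-1.5],"roll":0},{"fingers":95,"travel":[0,0,-3],"roll":0},{"fingers":95,"travel":[0,0,-5],"roll":0},{"fingers":95,"travel":[0,0,-8],"roll":0},{"fingers":95,"travel":[0,0,-11],"roll":0},{"fingers":95,"travel":[0,0,-14],"roll":0},{"fingers":95,"travel":[0,0,-16],"roll":0},{"fingers":95,"travel":[0,0,-16],"roll":0},{"fingers":95,"travel":[0,0,-16],"roll":0}]}}

```text
time_s: 13.9
tcp_pos: [0.5163, 0.2356, 0.2956]
ee_rot: [[0.141, -0.99, 0.001], [-0.99, -0.141, 0.001], [-0.001, -0.001, -1.0]]
wrist_force: [0.0, -0.2, -0.5]
gripper_width: 0.952
```

```bash
python3 - <<'E'
from h import *
s=sense(); print(s['time_s'],s['tcp_pos'],s['wrist_force'])
K=cam('wrist',s); iw,d=capture('wrist'); P=cloud(d,K)
m=(np.hypot(P[...,0]-.516,P[...,1]-.236)<.045)&(P[...,2]>.14)&(P[...,2]<.165); q=P[m]; print(len(q),cv2.minEnclosingCircle(q[:,:2].astype(np.float32)),np.median(q[:,2]))
t=q[abs(q[:,2]-np.median(q[:,2]))<.004]; c=t-t.mean(0); print('normal',np.linalg.svd(c,full_matrices=False)[2][2])
im,d=capture('side')
for l in ('thermometer','stirrer','ball_rod'): print(l,[(np.round(x['position'],3).tolist(),round(x['p'],2)) for x in search_frame('side',l)])
save('f',np.vstack([cv2.resize(im[100:340,170:400],(512,534)) ])); 
E
```

```text
13.9 [0.51625964 0.23556857 0.29559377] [ 0.04035744 -0.23420666 -0.53599016]
2090 ((0.5167266726493835, 0.23567970097064972), 0.023997163400053978) 0.15175011889507328
normal [-4.05608885e-04 -4.76551598e-03  9.99988563e-01]
thermometer [([0.517, 0.231, 0.137], 0.54)]
stirrer []
ball_rod [([0.584, -0.292, 0.116], 0.95)]
```

View pics/f.png

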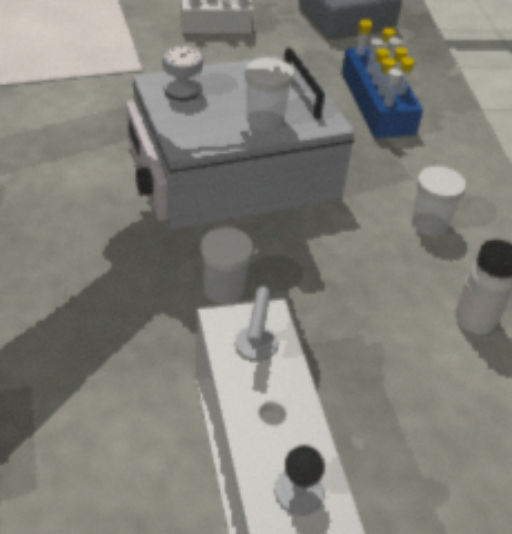

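The thermometer is seated upright at (183,75), with its head top at 0.1518 against 0.151 expected. Stirrer (258,325) and ball rod (303,475) are standing. Handing in.

```bash
python3 -c "from station import *; print(finish_job())"
```

```text
the job is handed in; nothing more can be done
None
```

The thermometer is seated in the eyelet and the job is handed in; the hand-in gives no verdict. I gripped it by the head, lifted it out of the rack, and lowered it through the eyelet until the wrist read about 5 N of contact. Then I let go and moved straight up, finishing at about 14 s of the 48 s allowed.

**Last checks**
- **Position:** the wrist depth fit puts the head at (0.5167, 0.2357), against an eyelet measured at about (0.516, 0.236).
- **Height and tilt:** the head top is at 0.152 m, where 0.151 m was expected, and the dial is level to about 0.3°.
- **Other rods:** the stirrer and ball rod stand in the rack in the final side view. The gripper is clear of everything.

**Disagreements**
- **Eyelet search:** the network's "eyelet" result was the whole bath, so I used my own fit of the black ring. It agreed with the lid geometry to about 2 mm.
- **Thermometer start:** the top and wrist cameras differed by about 3.5 mm on where it stood; I went with the wrist.
- **Stirrer:** the network did not report it in the last side picture, so that check is by eye only.

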